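# Third hand at the glazing board

### The arm

A 6-joint arm with a two-finger parallel gripper is mounted at the origin on a cart in front of the work surface, level with it; the furniture and walls round the work are solid. World frame = base frame: x ahead of the robot, y to its left, z up, the work surface at z = 0. Lengths are in m, angles in degrees, forces in N, time in s.
With the tool pointing down it reaches from about 0.25 to 0.725 m from the base axis. Payload 9.7 kg.
Tool frame: the origin (TCP) lies midway between the tips of the shut fingers; the grasp point (between the pads) lies 19 mm behind it (bot.hold_point_z is the distance from the TCP to the grasp point, in m); z points along the fingers, y is the line along which they close (so a half turn about z gives the same grasp; the last joint's range is limited). The gripper opens to 85 mm and grips with 20 to 120 N. Pads are 22 mm wide; open, the fingers measure 114 mm over their backs; the gripper's body (76 mm by 85 mm) begins 54 mm behind the grasp point. The pads swing forward as they close: fully open they stand 13 mm farther back than shut.
Start: joints at [66.119, 4.979, 10.078, 95.1, 0, 90], TCP at [0.223, 0.503, 0.231] pointing down, gripper open.
Joint ranges: [-179.16, 179.16], [-48.56, 103.87], [-65.8, 70.77], [-126.05, 130.52], [-82.76, 87.17], [-180, 180]. Speed limits (degrees/s): [127.2, 127.2, 147.25, 180, 180, 180].

### API

Orientations are given as [roll, pitch, yaw] about the fixed x, y, z axes, in that order (R = Rz(yaw) Ry(pitch) Rx(roll)).
In Python, from workcell import bot gives the robot as it stands.
- The arm moves only by the tool play_rows, never from a script. Its argument "steps" is a list that holds one entry, the list of rows, each a list of 4 numbers: the shift along the tool's x, y, z in m, then the turn about the tool's z in rad. In form: [[[tx, ty, tz, yaw], ...]]. A call has exactly 5 rows; each row shifts and turns the commanded pose from where the row before left it, along the tool's axes as they then stand; what a row does not reach is not made up. A row lasts 1/12 s, in which the tool goes at most 41.7 mm and 7.16 degrees, less where a joint would pass 70% of its speed; a pose out of reach is approached as far as the arm can. A call is refused whole if a number of a shift passes 0.0417 or a number of a turn 0.125, either way. A call with a gripper value outside its range is refused whole. "gripper" is the finger opening in m, from 0 to 0.0854, set as the call begins (left out, the last holds). The fingers move at their own pace and stop on an object; "squeeze" is the grip in N (left out, the last holds). Time passes only in rows, so rows that do not move let the fingers close, or fill a call up. It gives the time, the measured TCP pose, the force, the opening and the grip force at its end, in the units of the state.
- bot.get_obs(): the state, without advancing time (a new reading comes with each control period).
- bot.camera(name): name is "scene" or "top" or "wrist"; returns a dict with "img" (384x512x3 uint8, blue, green, red), "vfov" (degrees; the focal length in pixels is half the picture's height over the tangent of half this angle, whatever the lens; pixels are square), "cx", "cy" (the principal point, pixels), "xyz" and "attitude" of the camera in the world. Camera axes: x right, y down, z forward; pixel columns grow to the right and rows downward; lengths in m; the calibration is good to about 2 mm. A picture is of the moment at which its call begins. There is no depth.
- bot.job_done(): hands the job in; it is judged then, once.
The state is a dict: "time": time; "q": joint angles; "qd": joint speeds; "joint_efforts": joint torques, N m; "ee_pos": TCP position; "tcp_rot": TCP orientation; "wrist_force": force on the tool from outside, world axes, zero at the start; "torque": the same for the moment, N m; "opening": finger opening in m; "grasp_force": force on a finger pad.
Only numpy, scipy, OpenCV 4.12 (cv2) and the standard library are available. Lean on these libraries where they do the work, as an engineer would, in place of code of your own. Each camera call takes 0.05 s, during which the arm holds its last target. There are 200 camera calls.

### The job

Be my third hand at the glazing board: pick up the loose slotted stop bar, turn it so that its two open slots face the leaded panel, and slide it flat along the board so that the slots straddle the two studs and its front edge pushes the panel fully home and square against the cork-faced end batten. Then keep a steady push of about 12 N on the panel (anything from 6 to 20 N will do, never more than 40 N, or the glass cracks) and finish while still holding the bar and pressing, so that I can spin on the wing nuts. Do not disturb the jar, stopper bottle, muller and pliers standing round the board.

Things in the scene. Friction and masses are not known exactly. Their poses are not given: they have to be found in the camera images.
- board: Glazing board, fixed on the table: plywood 290 (x) x 190 (y) x 12 mm. Origin: centre of its underside; x runs from its open rear end to the end batten, z up. A side batten, 18 mm high on the plywood, edges its +y side (inner face y = +67 mm, from x = +28 mm on). Two wing nuts lie ready near the -y edge (x = 45 and 92, y = -81 mm, 15 mm high).
- end_batten: Wooden end batten, 190 mm long, 18 mm high above the plywood, fixed across the board's +x end, with a cork facing towards the panel. Origin at its foot, 130 mm along the board's x from the board's origin; the cork face lies at 118 mm along the board's x.
- panel: Loose leaded glass panel, 100 (x) x 120 (y) x 8 mm, 0.3 to 0.45 kg, metal cames all round, a diamond in the middle. Lies flat on the plywood 8 to 25 mm short of the end batten, perhaps slightly askew. Origin: centre of its underside; x roughly the board's x. Home, its origin is at x = +68 mm in the board's frame.
- bar: Loose slotted stop bar of pale wood, 0.18 to 0.35 kg: plate 80 (x) x 150 (y) x 12 mm, flat on the table beyond the board's open end, turned up to 80 degrees either way. Origin: centre of its underside; x towards the slotted front edge, z up. Slots 12 mm wide, mouths rounded, centred at y = +50 and -50 mm, run from the front edge (x = +40) back to x = -18 mm.
- bar_front (a point): Middle of the bar's slotted front edge, half way up the plate, 40 mm ahead of the bar's origin. With bar and panel home, the bar's origin is at x = -22, y = 0, z = +12 mm in the board's frame. Nothing there is sprung: from contact the push rises within a millimetre or two, so creep. The bar's rubbing on the board may take up to 3 N of the push, the panel's about as much.
- bar_grip (a point): Grip point on the bar's upright rib (darker wood, 20 mm thick along the bar's x, 60 mm long along y, from the plate's top at 12 mm to 48 mm above the underside), 36 mm above the bar's origin. Grip across the 20 mm.
- stud_a (a point): Top of the threaded steel stud on the board's +y side: 7 mm thick, stands 34 mm above the plywood (46 above the table) at x = -24, y = +50 mm in the board's frame. The bar's slots pass it with 2.5 mm on each side.
- stud_b (a point): Top of the like stud on the board's -y side, at x = -24, y = -50 mm in the board's frame.
- jar_white: Bystander: glass pigment jar with a stained white lid, 63 mm across, 72 mm high; origin under its centre.
- stopper_bottle: Bystander: small round glass bottle with a ball stopper, 47 mm across, 81 mm high; origin under its centre.
- muller: Bystander: glass muller with a round knob, 60 mm across, 81 mm high; origin under its centre.
- pliers: Bystander: grozing pliers lying flat, 43 x 187 x 13 mm, long axis y; origin under the centre.

How it is judged:
By the outcome, as a careful person would: the job done as asked, in the order asked, and still so for the second after the job is handed in, while the arm keeps its last pose, push and grip.
It also fails if it takes over 45 s, if anything falls off the work surface, if the arm or the gripper's body presses on something with over 40 N, if the wrist force passes 120 N, or if a joint passes its speed limit or range.

## Working session

There is one attempt and no reset: what is moved stays moved. The work goes in short steps, Python scripts to look and compute and a tool call to move; the robot and the scene stay as the last step left them, time stands still between calls to the robot, and variables do not carry over. Pictures are saved under pics/ and viewed, at most 10 in all, crops included, and the job is handed in when it is done.

Besides the shell and the picture viewer there is one more tool, called after ">>>" as a command line: name --argument value ..., lists and objects as JSON in quotes. play_rows: Moves the arm, as the interface text tells. Its arguments: {"type":"object","properties":{"steps":{"type":"array","items":{"type":"array","items":{"type":"array","items":{"type":"number"}}}},"gripper":{"type":"number"},"squeeze":{"type":"number"}},"required":["steps"]}

```bash
mkdir -p pics; cat > h.py <<'E'
import numpy as np, cv2
from scipy.spatial.transform import Rotation as R
from workcell import bot
def K(c):
    h=c["img"].shape[0]; return h/2/np.tan(np.radians(c["vfov"])/2)
def rot(c):
    a=np.array(c["attitude"],float); return a if a.shape==(3,3) else (R.from_quat(a).as_matrix() if a.size==4 else R.from_euler('xyz',a,degrees=True).as_matrix())
def ray(c,u,v,z):
    d=rot(c)@np.array([(u-c["cx"])/K(c),(v-c["cy"])/K(c),1]); o=np.array(c["xyz"]); return o+d*(z-o[2])/d[2]
def proj(c,p):
    q=rot(c).T@(np.array(p)-np.array(c["xyz"])); return K(c)*q[:2]/q[2]+[c["cx"],c["cy"]]
E
python3 - <<'E'
from h import *
for n in ["top","scene"]:
    c=bot.camera(n); cv2.imwrite(f"pics/{n}0.png",c["img"]); print({k:v for k,v in c.items() if k!="img"})
    print(ray(c,256,192,0))
print(bot.get_obs(), bot.hold_point_z)
E
```

```text
{'vfov': 54.60208321655354, 'cx': 256.83610628138786, 'cy': 194.36072974160564, 'xyz': array([0.44578536, 0.02221053, 0.9874665 ]), 'attitude': array([-175.50638019,   -0.69568552,  -91.16865235])}
[0.52948609 0.01073841 0.        ]
{'vfov': 48.25844901808482, 'cx': 254.02096206891255, 'cy': 190.95326399890502, 'xyz': array([ 0.02626067, -0.63580643,  0.68618685]), 'attitude': array([-127.98949365,    0.72938097,  -38.80804718])}
[0.57131831 0.0476646  0.        ]
{'time': 0.1, 'q': array([6.61227741e+01, 5.00916637e+00, 1.00409868e+01, 9.50982060e+01,
       6.89587298e-04, 9.00016113e+01]), 'qd': array([ 0.12036504, -0.08946793,  0.18732088,  0.041561  ,  0.00516858,
        0.02403558]), 'joint_efforts': array([ 5.32976410e-04, -5.21562839e+01,  4.65651441e+01,  1.60651869e-02,
        7.37481832e-05, -1.96303210e-05]), 'ee_pos': array([0.22255118, 0.50276317, 0.23066012]), 'tcp_rot': array([-1.79933614e+02, -6.87719914e-04,  1.56121162e+02]), 'wrist_force': array([ 1.16108635, -0.44628382,  0.06081664]), 'torque': array([-0.00256245, -0.01462658, -0.04386136]), 'grasp_force': 0.0, 'opening': 0.08516011361343848} 0.0187
```

View pics/top0.png

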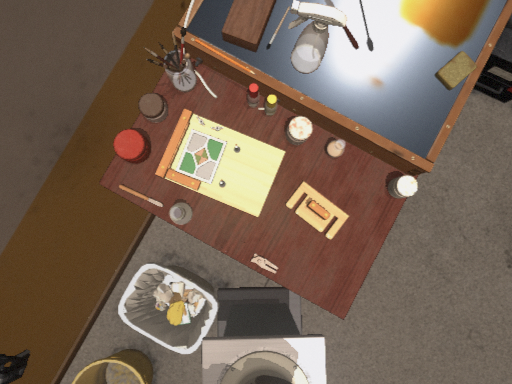

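View pics/scene0.png

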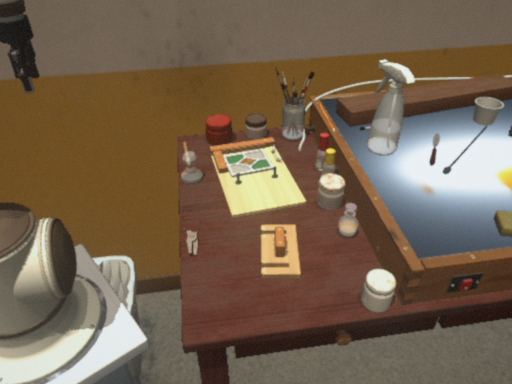

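The top view shows the board around (222,162) with its end batten on the left, studs near (237,149) and (222,184), and the bar at (317,210). I need an enlarged crop to read the slots.

```bash
python3 - <<'E'
import cv2,numpy as np
t=cv2.imread("pics/top0.png"); s=cv2.imread("pics/scene0.png")
a=cv2.resize(t[100:250,150:360],None,fx=3.8,fy=3.8,interpolation=cv2.INTER_CUBIC)
cv2.imwrite("pics/t1.png",a)
hsv=cv2.cvtColor(t,cv2.COLOR_BGR2HSV)
for p in [(255,190),(300,200),(317,208),(176,150),(237,149),(330,222)]: print(p,hsv[p[1],p[0]])
E
```

```text
(255, 190) [ 29  54 240]
(300, 200) [  8 130 112]
(317, 208) [ 14 147 233]
(176, 150) [ 16 124 200]
(237, 149) [20 41 93]
(330, 222) [  8 127 129]
```

View pics/t1.png

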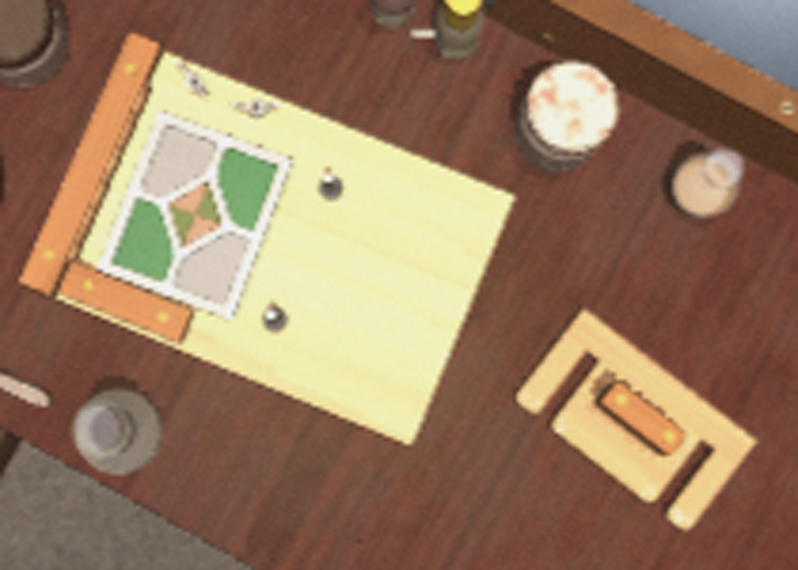

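```bash
cat > m.py <<'E'
from h import *
def masks(c):
    return cv2.cvtColor(c["img"],cv2.COLOR_BGR2HSV)
def rectw(c,m,z):
    n,l,s,_=cv2.connectedComponentsWithStats(m); k=1+np.argmax(s[1:,4])
    cs,_=cv2.findContours((l==k).astype(np.uint8),cv2.RETR_EXTERNAL,cv2.CHAIN_APPROX_NONE)
    p=max(cs,key=len)[:,0]; w=np.array([ray(c,u,v,z)[:2] for u,v in p],np.float32)*1000
    return cv2.minAreaRect(w),w
E
python3 - <<'E'
from m import *
c=bot.camera("top"); h=masks(c)
yel=cv2.inRange(h,(23,25,170),(38,130,255)); yel[:,290:]=0; yel[:100]=0; yel[230:]=0
r,w=rectw(c,yel,.012); print("board yellow",r,cv2.boxPoints(r))
bar=cv2.inRange(h,(9,60,140),(28,200,255)); bar[:,:280]=0;bar[:,355:]=0; bar[:175]=0; bar[245:]=0
r,w=rectw(c,bar,.012); print("bar",r,cv2.boxPoints(r))
rib=cv2.inRange(h,(9,135,140),(18,255,255)); rib[:,:300]=0;rib[:,335:]=0; rib[:195]=0; rib[225:]=0
r,w=rectw(c,rib,.048); print("rib",r,cv2.boxPoints(r))
bat=cv2.inRange(h,(9,100,140),(18,255,255)); bat[:,:150]=0;bat[:,215:]=0; bat[:105]=0; bat[195:]=0
r,w=rectw(c,bat,.030); print("batten",r,cv2.boxPoints(r))
# studs (dark blobs in board)
for (u,v) in [(237,149),(222,184)]:
    sub=(h[v-6:v+7,u-6:u+7,2]<150).astype(np.uint8); n,l,s,cc=cv2.connectedComponentsWithStats(sub)
    print(s[1:],cc[1:]+[u-6,v-6],ray(c,u,v,.046))
wc=np.mean([ray(c,u,v,.02)[:2] for u,v in [(150+550/3.8,100+110/3.8)]],0);print('jar',wc)
c=bot.camera("wrist"); cv2.imwrite("pics/w0.png",c["img"])
# scene view
E
```

```text
board yellow ((603.248046875, 91.42686462402344), (267.3067932128906, 187.2926025390625), 66.29016876220703) [[463.76343     6.7103043]
 [635.2473    -68.60097  ]
 [742.73267   176.14343  ]
 [571.2488    251.4547   ]]
bar ((477.8348388671875, -148.12686157226562), (152.51931762695312, 82.53934478759766), 51.14308166503906) [[ 397.8539  -181.61975]
 [ 462.12857 -233.40309]
 [ 557.8158  -114.63397]
 [ 493.5411   -62.85063]]
rib ((478.0138244628906, -147.25335693359375), (58.01807403564453, 19.677043914794922), 50.72638702392578) [[ 452.0341  -163.48215]
 [ 467.2667  -175.9382 ]
 [ 503.99356 -131.02457]
 [ 488.76096 -118.56851]]
batten ((641.8241577148438, 180.62078857421875), (119.12165832519531, 190.50323486328125), 66.3100357055664) [[530.66833 164.34988]
 [705.1184   87.80807]
 [752.98    196.8917 ]
 [578.5299  273.4335 ]]
[[ 3  4  6  5 21]] [[236.80952381 149.28571429]] [0.63706185 0.05770602 0.046     ]
[[ 4  3  5  6 19]] [[222.36842105 183.94736842]] [0.54766222 0.0972638  0.046     ]
jar [ 0.6933938  -0.09501753]
```

>>> play_rows --steps '[[[-0.02485,-0.0246,0,0],[-0.02485,-0.0246,0,0],[-0.02485,-0.0246,0,0],[-0.02485,-0.0246,0,0],[-0.02485,-0.0246,0,0]]]'

```text
time: 0.62
ee_pos: [0.2866, 0.3386, 0.2311]
tcp_rot: [-180.0, -0.0, 156.2]
wrist_force: [0.7, -0.7, 0.1]
opening: 0.0857
grasp_force: 0.0
```

>>> play_rows --steps '[[[-0.02485,-0.0246,0,0],[-0.02485,-0.0246,0,0],[-0.02485,-0.0246,0,0],[-0.02485,-0.0246,0,0],[-0.02485,-0.0246,0,0]]]'

```text
time: 1.03
ee_pos: [0.3504, 0.1758, 0.2313]
tcp_rot: [180.0, 0.0, 156.1]
wrist_force: [0.6, -0.0, 1.0]
opening: 0.0851
grasp_force: 0.0
```

>>> play_rows --steps '[[[-0.02485,-0.0246,0,0],[-0.02485,-0.0246,0,0],[-0.02485,-0.0246,0,0],[-0.02485,-0.0246,0,0],[-0.02485,-0.0246,0,0]]]'

```text
time: 1.45
ee_pos: [0.4143, 0.0128, 0.2314]
tcp_rot: [180.0, 0.0, 156.1]
wrist_force: [1.5, 1.1, 0.2]
opening: 0.0852
grasp_force: 0.0
```

>>> play_rows --steps '[[[-0.02485,-0.0246,0,0],[-0.02485,-0.0246,0,0],[-0.02485,-0.0246,0,0],[-0.02485,-0.0246,0,0],[-0.02485,-0.0246,0,0]]]'

```text
time: 1.87
ee_pos: [0.4781, -0.1501, 0.2312]
tcp_rot: [180.0, 0.0, 156.1]
wrist_force: [1.3, 0.3, 0.5]
opening: 0.0853
grasp_force: 0.0
```

>>> play_rows --steps '[[[0,0,0.005,-0.119],[0,0,0.005,-0.119],[0,0,0.005,-0.119],[0,0,0.005,-0.119],[0,0,0.005,-0.119]]]' --gripper 0.06

```text
time: 2.28
ee_pos: [0.4778, -0.1483, 0.2058]
tcp_rot: [180.0, -0.0, -169.5]
wrist_force: [-0.3, 0.0, 0.2]
opening: 0.0597
grasp_force: 0.0
```

>>> play_rows --steps '[[[0,0,0.005,-0.119],[0,0,0.005,-0.119],[0,0,0.005,-0.119],[0,0,0.005,-0.119],[0,0,0.005,-0.119]]]'

```text
time: 2.7
ee_pos: [0.4778, -0.1482, 0.1809]
tcp_rot: [180.0, -0.0, -135.4]
wrist_force: [0.1, -0.3, -0.0]
opening: 0.0601
grasp_force: 0.0
```

>>> play_rows --steps '[[[0,0,0,-0.119],[0,0,0,0],[0,0,0,0],[0,0,0,0],[0,0,0,0]]]'

```text
time: 3.12
ee_pos: [0.478, -0.1482, 0.1814]
tcp_rot: [-180.0, 0.0, -129.0]
wrist_force: [-1.0, -0.2, 0.3]
opening: 0.06
grasp_force: 0.0
```

```bash
python3 - <<'E'
from m import *
c=bot.camera("wrist"); h=masks(c); im=c["img"].copy()
print({k:v for k,v in c.items() if k!="img"})
b=np.array([478,-148]);ax=np.array([-.779,.627]);ay=np.array([-.627,-.779])
for p,z in [((40,75),12),((40,-75),12),((-40,75),12),((-40,-75),12)]:
    q=b+p[0]*ax+p[1]*ay; u=proj(c,np.array([*q,z])/1000); cv2.circle(im,tuple(int(x) for x in u),3,(255,0,255),-1)
cv2.imwrite("pics/w1.png",im)
rib=cv2.inRange(h,(9,140,120),(18,255,255)); r,w=rectw(c,rib,.048); print("rib",r)
m=cv2.inRange(h,(9,60,120),(28,255,255)); r,w=rectw(c,m,.012); print("bar",r)
E
```

```text
{'vfov': 62.793449581509236, 'cx': 255.7424031015628, 'cy': 191.17289286849547, 'xyz': array([ 0.42778942, -0.21013768,  0.32294111]), 'attitude': array([1.62197889e+02, 7.11838163e-02, 1.40978978e+02])}
rib ((750.3723754882812, -212.80447387695312), (118.81324768066406, 28.047643661499023), 60.42788314819336)
bar ((476.2395935058594, -149.75042724609375), (149.7328338623047, 81.1969985961914), 50.979591369628906)
```

View pics/w1.png

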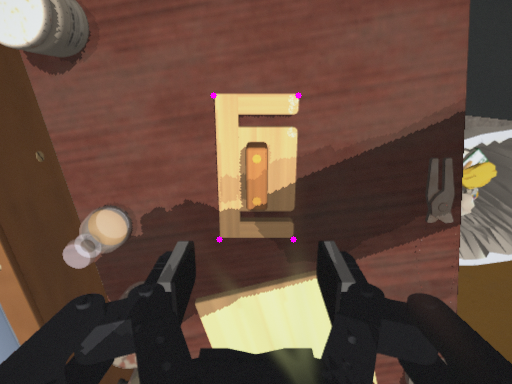

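The wrist view confirms the bar: slots open to the right of the image, and the predicted corners land on the plate at (213,96), (298,96), (219,239) and (293,239). Descending to grip.

>>> play_rows --steps '[[[0.001,0,0.025,0],[0,0,0.025,0],[0,0,0.025,0],[0,0,0.025,0],[0,0,0.025,0]]]'

```text
time: 3.58
ee_pos: [0.4773, -0.1489, 0.0553]
tcp_rot: [-180.0, 0.0, -129.0]
wrist_force: [-0.3, 0.0, 0.1]
opening: 0.06
grasp_force: 0.0
```

>>> play_rows --steps '[[[0,0,0.015,0],[0,0,0.015,0],[0,0,0.009,0],[0,0,0,0],[0,0,0,0]]]'

```text
time: 4.0
ee_pos: [0.4773, -0.149, 0.0175]
tcp_rot: [180.0, -0.0, -128.9]
wrist_force: [0.7, -0.3, 0.2]
opening: 0.0598
grasp_force: 0.0
```

>>> play_rows --steps '[[[0,0,0,0],[0,0,0,0],[0,0,0,0],[0,0,0,0],[0,0,0,0]]]' --gripper 0.01 --squeeze 70

```text
time: 4.42
ee_pos: [0.478, -0.1492, 0.0183]
tcp_rot: [-179.9, 0.0, -128.9]
wrist_force: [-1.2, 1.1, 5.7]
opening: 0.019
grasp_force: 69.4
```

>>> play_rows --steps '[[[0,0,0,0],[0,0,0,0],[0,0,0,0],[0,0,0,0],[0,0,0,0]]]'

```text
time: 4.83
ee_pos: [0.478, -0.1492, 0.0183]
tcp_rot: [-179.9, 0.0, -128.9]
wrist_force: [-0.3, 0.9, 6.1]
opening: 0.0192
grasp_force: 69.4
```

>>> play_rows --steps '[[[0,0,-0.01,0],[0,0,-0.02,0],[0,0,-0.02,0],[0,0,-0.02,0],[0,0,-0.01,0]]]'

```text
time: 5.25
ee_pos: [0.4779, -0.1491, 0.1001]
tcp_rot: [-179.9, 0.0, -128.9]
wrist_force: [0.9, -0.4, -1.6]
opening: 0.0188
grasp_force: 68.7
```

>>> play_rows --steps '[[[0,0,0,0.1],[0,0,0,0.1],[0,0,0,0.1],[0,0,0,0.1],[0,0,0,0.1]]]'

```text
time: 5.67
ee_pos: [0.477, -0.1489, 0.0971]
tcp_rot: [180.0, -0.0, -157.8]
wrist_force: [-0.4, 0.9, -2.3]
opening: 0.0186
grasp_force: 68.6
```

>>> play_rows --steps '[[[0,0,0,0.1],[0,0,0,0.1],[0,0,0,0.1],[0,0,0,0.1],[0,0,0,0.1]]]'

```text
time: 6.08
ee_pos: [0.477, -0.1489, 0.097]
tcp_rot: [180.0, -0.0, 173.5]
wrist_force: [0.4, -1.2, -2.7]
opening: 0.0189
grasp_force: 68.6
```

>>> play_rows --steps '[[[0,0,0,0.1],[0,0,0,0.1],[0,0,0,0.1055],[0,0,0,0],[0,0,0,0]]]'

```text
time: 6.5
ee_pos: [0.4771, -0.1489, 0.0971]
tcp_rot: [-180.0, -0.0, 156.5]
wrist_force: [0.0, 0.1, -2.2]
opening: 0.0187
grasp_force: 68.6
```

>>> play_rows --steps '[[[-0.0016,0.0195,0,0],[-0.0016,0.0195,0,0],[-0.0016,0.0195,0,0],[-0.0016,0.0195,0,0],[-0.0016,0.0195,0,0]]]'

```text
time: 6.92
ee_pos: [0.5241, -0.062, 0.0972]
tcp_rot: [-180.0, -0.0, 156.5]
wrist_force: [0.9, -0.4, -1.3]
opening: 0.0191
grasp_force: 68.8
```

>>> play_rows --steps '[[[-0.0016,0.0195,0,0],[-0.0016,0.0195,0,0],[-0.0016,0.0195,0,0],[-0.0016,0.0195,0,0],[-0.0016,0.0195,0,0]]]'

```text
time: 7.33
ee_pos: [0.5705, 0.0241, 0.0971]
tcp_rot: [-180.0, -0.0, 156.5]
wrist_force: [0.5, 0.2, -1.5]
opening: 0.0187
grasp_force: 68.8
```

>>> play_rows --steps '[[[0,0,0,0],[0,0,0,0],[0,0,0,0],[0,0,0,0],[0,0,0,0]]]'

```text
time: 7.75
ee_pos: [0.57, 0.0225, 0.0974]
tcp_rot: [-180.0, 0.0, 156.3]
wrist_force: [0.8, 0.6, -1.8]
opening: 0.0186
grasp_force: 68.8
```

```bash
python3 - <<'E'
from m import *
for n in ["wrist","top","scene"]:
    c=bot.camera(n); cv2.imwrite(f"pics/{n}2.png",c["img"]); 
    np.save(f"{n}2.npy",{k:v for k,v in c.items()},allow_pickle=True)
E
```

```text
(no output)
```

View pics/wrist2.png

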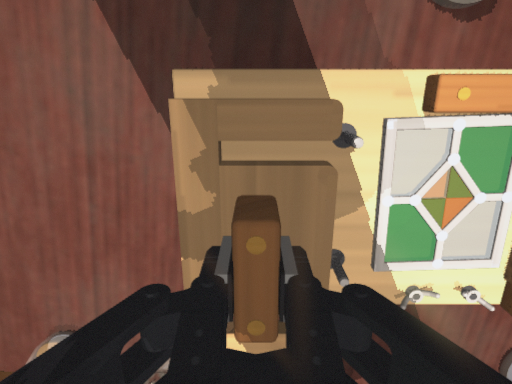

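The wrist view shows both stud tops as bright spots near (358,143) and (346,282). The bar's +y slot spans (220–335, 140–162). I'll cast these points to the world frame.

```bash
python3 - <<'E'
from m import *
c=np.load("wrist2.npy",allow_pickle=True).item(); im=c["img"]
for (u,v) in [(358,143),(346,282)]: print("stud",ray(c,u,v,.046)*1000)
ys=100.5;o=np.array([605,100.5]);t=np.radians(66.3);ex=np.array([np.cos(t),np.sin(t)]);ey=np.array([-ex[1],ex[0]])
b=lambda p:(ex@(p[:2]*1000-o),ey@(p[:2]*1000-o))
for (u,v) in [(358,143),(346,282)]: print("stud board",b(ray(c,u,v,.046)))
print("boardrear/ +y edge",b(ray(c,174,70,.012)),b(ray(c,500,70,.012)))
for (u,v) in [(170,99),(338,101),(338,138),(330,163),(220,139),(220,162)]: print("bar top",(u,v),b(ray(c,u,v,.0911)))
print("tcp",b(np.array([.570,.0225])))
for k in [(383,118),(376,271),(500,271)]: print("panel",b(ray(c,*k,.02)))
x=cv2.resize(im[60:310,160:400],None,fx=2.4,fy=2.4,interpolation=cv2.INTER_CUBIC); cv2.imwrite("pics/x2.png",x)
E
```

```text
stud [551.09188437  97.7083829   46.        ]
stud [642.09918567  59.2430917   46.        ]
stud board (np.float64(-24.22442657776216), np.float64(48.23956067722159))
stud board (np.float64(-22.865472453574316), np.float64(-50.55345912743871))
boardrear/ +y edge (np.float64(-142.09694670906308), np.float64(91.98875193802344)) (np.float64(77.69800631361343), np.float64(92.1117980558019))
bar top (170, 99) (np.float64(-125.69281218987783), np.float64(75.28619894296796))
bar top (338, 101) (np.float64(-49.86654374396718), np.float64(74.45810897934753))
bar top (338, 138) (np.float64(-48.52502014020671), np.float64(57.80352807800995))
bar top (330, 163) (np.float64(-51.400449204735324), np.float64(45.8558958309642))
bar top (220, 139) (np.float64(-103.76585714651323), np.float64(57.31134474273698))
bar top (220, 162) (np.float64(-104.14198221798036), np.float64(46.32272783444074))
tcp (np.float64(-85.48985446344436), np.float64(0.6962641877197412))
panel (np.float64(-0.4447361664722984), np.float64(61.10210577500701))
panel (np.float64(8.778616877015303), np.float64(-57.89617234512573))
panel (np.float64(107.50635303348396), np.float64(-57.873591303641746))
```

View pics/x2.png

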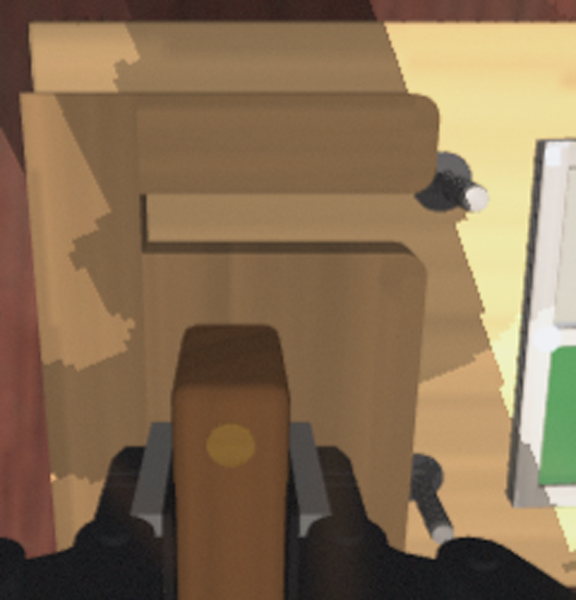

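>>> play_rows --steps '[[[-0.0025,0,0.015,0],[0,0,0.015,0],[0,0,0.015,0],[0,0,0.012,0],[0,0,0.006,0]]]'

```text
time: 8.32
ee_pos: [0.5717, 0.022, 0.0325]
tcp_rot: [-180.0, -0.1, 156.3]
wrist_force: [-1.2, -0.4, -2.3]
opening: 0.019
grasp_force: 69.0
```

>>> play_rows --steps '[[[0,0,0.001,0],[0,0,0.001,0],[0,0,0,0],[0,0,0,0],[0,0,0,0]]]'

```text
time: 8.73
ee_pos: [0.573, 0.0222, 0.0331]
tcp_rot: [180.0, 0.1, 156.3]
wrist_force: [0.7, -0.0, -2.1]
opening: 0.0191
grasp_force: 69.0
```

```bash
python3 - <<'E'
from m import *
c=bot.camera("wrist"); im=c["img"]; np.save("wrist3.npy",c,allow_pickle=True); cv2.imwrite("pics/wrist3.png",im)
x=cv2.resize(im[0:384,110:512],None,fx=1.55,fy=1.55,interpolation=cv2.INTER_CUBIC); cv2.imwrite("pics/x3.png",x)
E
```

```text
(no output)
```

View pics/x3.png

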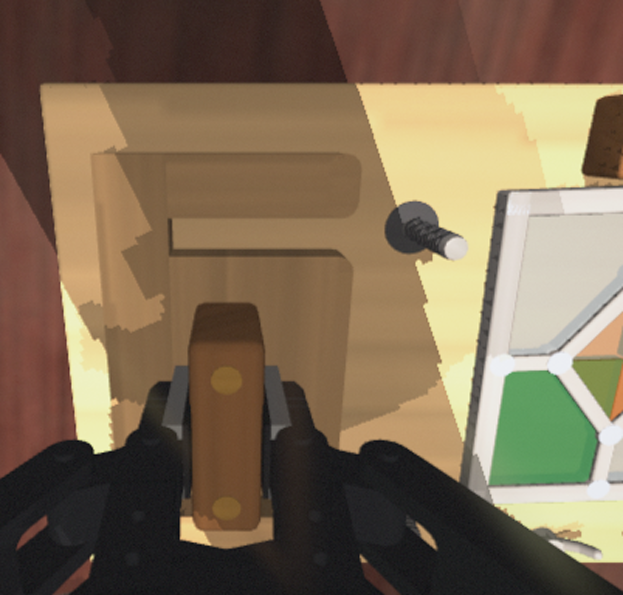

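```bash
python3 - <<'E'
from m import *
c=np.load("wrist3.npy",allow_pickle=True).item()
o=np.array([605,100.5]);t=np.radians(66.3);ex=np.array([np.cos(t),np.sin(t)]);ey=np.array([-ex[1],ex[0]])
b=lambda p:np.round((ex@(p[:2]*1000-o),ey@(p[:2]*1000-o)),1)
f=lambda u,v,z:b(ray(c,110+u/1.55,v/1.55,z))
print("studtop",f(456,247,.046),"base",f(411,226,.013))
for u,v in [(335,217),(172,218),(335,249),(172,250),(93,153),(345,153),(354,275)]: print(u,v,f(u,v,.0268))
print("slot floor at board z? ",f(172,218,.0148),f(172,250,.0148))
print("panel",f(500,190,.02),f(473,485,.02)); print("edge",f(42,85,.012),f(600,83,.012))
E
```

```text
studtop [-24.4  48.9] base [-24.5  48.9]
335 217 [-53.1  54. ]
172 218 [-102.4   53.7]
335 249 [-52.4  44.1]
172 250 [-102.7   43.8]
93 153 [-124.7   72.5]
345 153 [-51.5  72.6]
354 275 [-45.8  35.8]
slot floor at board z?  [-103.7   51.8] [-104.    41.2]
panel [-0.8 61.4] [  8.1 -48.9]
edge [-142.6   92.2] [28.8 92.9]
```

>>> play_rows --steps '[[[0.0009,0,0.001,0],[0,0,0.0008,0],[0,0,0.0005,0],[0,0,0,0],[0,0,0,0]]]'

```text
time: 9.2
ee_pos: [0.5718, 0.0227, 0.0304]
tcp_rot: [180.0, 0.0, 156.3]
wrist_force: [-2.5, 0.5, 2.9]
opening: 0.0188
grasp_force: 69.6
```

>>> play_rows --steps '[[[0,0.004,-0.0002,0],[0,0.004,0,0],[0,0.004,0,0],[0,0.004,0,0],[0,0.002,0,0]]]'

```text
time: 9.62
ee_pos: [0.5794, 0.0395, 0.0304]
tcp_rot: [-180.0, 0.0, 156.3]
wrist_force: [-2.2, -2.5, 3.1]
opening: 0.019
grasp_force: 69.7
```

>>> play_rows --steps '[[[0,0.003,0,0],[0,0.003,0,0],[0,0.003,0,0],[0,0.003,0,0],[0,0,0,0]]]'

```text
time: 10.03
ee_pos: [0.5842, 0.0506, 0.0304]
tcp_rot: [180.0, 0.0, 156.3]
wrist_force: [-0.7, 0.6, 4.7]
opening: 0.0189
grasp_force: 69.9
```

```bash
python3 - <<'E'
from m import *
c=bot.camera("wrist"); im=c["img"]; np.save("wrist4.npy",c,allow_pickle=True)
x=cv2.resize(im[0:384,110:512],None,fx=1.55,fy=1.55,interpolation=cv2.INTER_CUBIC); cv2.imwrite("pics/x4.png",x)
E
```

```text
(no output)
```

View pics/x4.png

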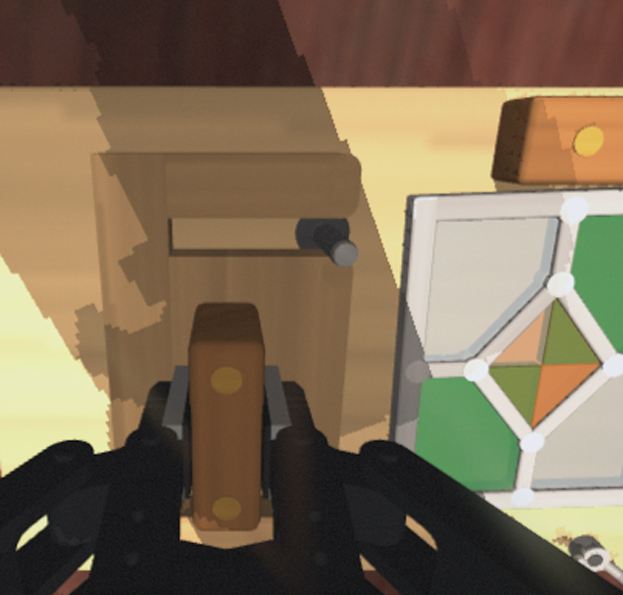

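The washer sits centred in the slot, at about v 234 against walls at 217 and 253. Continuing the slide.

>>> play_rows --steps '[[[0,0.003,0,0],[0,0.003,0,0],[0,0.002,0,0],[0,0.002,0,0],[0,0.002,0,0]]]'

```text
time: 10.5
ee_pos: [0.5887, 0.0609, 0.0304]
tcp_rot: [-180.0, 0.0, 156.3]
wrist_force: [-1.8, -3.3, 5.4]
opening: 0.0189
grasp_force: 70.0
```

>>> play_rows --steps '[[[0,0.0015,0,0],[0,0.0015,0,0],[0,0.0015,0,0],[0,0.0015,0,0],[0,0.0015,0,0]]]'

```text
time: 10.92
ee_pos: [0.5916, 0.0677, 0.0304]
tcp_rot: [-180.0, 0.0, 156.3]
wrist_force: [-2.9, -4.8, 7.0]
opening: 0.0191
grasp_force: 70.2
```

>>> play_rows --steps '[[[0,0.0015,-0.0002,0],[0,0.0015,0,0],[0,0.0015,0,0],[0,0.0015,0,0],[0,0.001,0,0]]]'

```text
time: 11.33
ee_pos: [0.5943, 0.074, 0.0304]
tcp_rot: [-180.0, -0.0, 156.3]
wrist_force: [-1.0, -4.8, 4.7]
opening: 0.019
grasp_force: 70.0
```

```bash
python3 - <<'E'
from m import *
c=bot.camera("wrist"); im=c["img"]; np.save("wrist5.npy",c,allow_pickle=True)
x=cv2.resize(im[0:384,110:512],None,fx=1.55,fy=1.55,interpolation=cv2.INTER_CUBIC); cv2.imwrite("pics/x5.png",x)
o=bot.get_obs(); print(o["wrist_force"],o["ee_pos"],o["torque"])
E
```

```text
[-2.25245129 -4.19249754  4.7757659 ] [0.59435939 0.07414673 0.03036075] [-0.89352315  0.37728392  0.00422187]
```

View pics/x5.png

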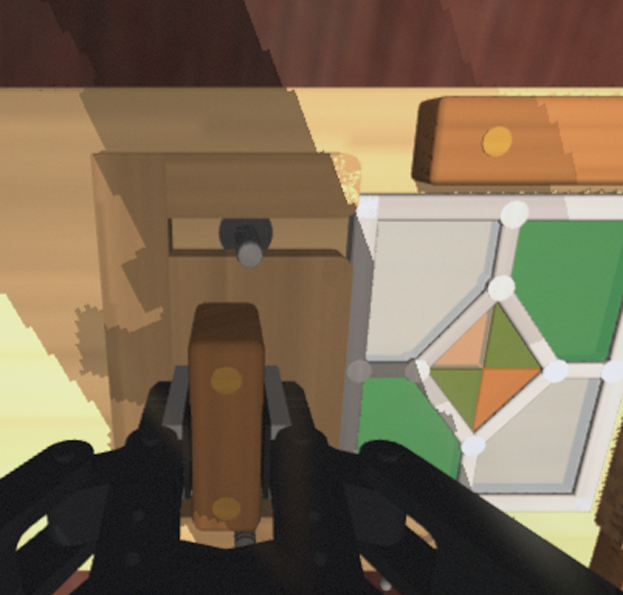

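The panel's rear edge now lies flush along the bar front (x≈355), and the stud is well inside the slot at (245,233). About 6 mm remains, so I'll creep.

>>> play_rows --steps '[[[0,0.001,0,0],[0,0.001,0,0],[0,0.0008,0,0],[0,0.0006,0,0],[0,0.0006,0,0]]]'

```text
time: 11.8
ee_pos: [0.5959, 0.0776, 0.0304]
tcp_rot: [-180.0, -0.0, 156.3]
wrist_force: [-2.3, -5.1, 3.7]
opening: 0.0189
grasp_force: 70.0
```

>>> play_rows --steps '[[[0,0.0003,0,0],[0,0.0003,0,0],[0,0.0003,0,0],[0,0.0003,0,0],[0,0,0,0]]]'

```text
time: 12.22
ee_pos: [0.5964, 0.0787, 0.0304]
tcp_rot: [-180.0, -0.0, 156.3]
wrist_force: [-2.4, -3.9, 6.1]
opening: 0.0188
grasp_force: 70.0
```

>>> play_rows --steps '[[[0,0.0003,0,0],[0,0.0002,0,0],[0,0.0002,0,0],[0,0.0002,0,0],[0,0,0,0]]]'

```text
time: 12.63
ee_pos: [0.5967, 0.0795, 0.0304]
tcp_rot: [-180.0, -0.0, 156.3]
wrist_force: [-2.5, -5.0, 5.7]
opening: 0.0191
grasp_force: 70.0
```

>>> play_rows --steps '[[[0,0.0003,0,0],[0,0.0002,0,0],[0,0.0002,0,0],[0,0.0002,0,0],[0,0,0,0]]]'

```text
time: 13.05
ee_pos: [0.5971, 0.0804, 0.0303]
tcp_rot: [-180.0, -0.0, 156.3]
wrist_force: [-1.7, -4.8, 5.9]
opening: 0.0192
grasp_force: 70.0
```

>>> play_rows --steps '[[[0,0.0003,0,0],[0,0.0002,0,0],[0,0.0002,0,0],[0,0.0002,0,0],[0,0,0,0]]]'

```text
time: 13.47
ee_pos: [0.5975, 0.0812, 0.0304]
tcp_rot: [-180.0, -0.0, 156.3]
wrist_force: [-2.5, -5.1, 5.5]
opening: 0.0188
grasp_force: 70.0
```

>>> play_rows --steps '[[[0,0.0003,0,0],[0,0.0002,0,0],[0,0.0002,0,0],[0,0.0002,0,0],[0,0,0,0]]]'

```text
time: 13.88
ee_pos: [0.5977, 0.0816, 0.0304]
tcp_rot: [-179.9, -0.0, 156.3]
wrist_force: [-3.4, -7.0, 5.8]
opening: 0.0189
grasp_force: 70.1
```

>>> play_rows --steps '[[[0,0.0002,0,0],[0,0.0002,0,0],[0,0.0001,0,0],[0,0,0,0],[0,0,0,0]]]'

```text
time: 14.3
ee_pos: [0.5977, 0.0817, 0.0304]
tcp_rot: [-179.9, -0.0, 156.3]
wrist_force: [-4.9, -9.6, 6.5]
opening: 0.0192
grasp_force: 70.3
```

>>> play_rows --steps '[[[0,0.0002,0,0],[0,0.0002,0,0],[0,0.0002,0,0],[0,0,0,0],[0,0,0,0]]]'

```text
time: 14.72
ee_pos: [0.5977, 0.0817, 0.0304]
tcp_rot: [-179.8, -0.0, 156.2]
wrist_force: [-5.4, -11.9, 8.2]
opening: 0.0187
grasp_force: 70.5
```

```bash
python3 - <<'E'
from m import *
c=bot.camera("wrist"); t=bot.camera("top"); a=c["img"][:,110:]; b=cv2.resize(t["img"][100:230,150:290],None,fx=2.95,fy=2.95,interpolation=cv2.INTER_CUBIC)
b=cv2.resize(b,(402,384)); cv2.imwrite("pics/x6.png",np.hstack([a,b[:,:390]]))
o=bot.get_obs(); print(o["wrist_force"],o["ee_pos"],o["torque"])
E
```

```text
[ -6.58468241 -11.23198694   6.98269498] [0.59769611 0.08172156 0.03043639] [-2.31273614  1.08351825  0.10104785]
```

View pics/x6.png

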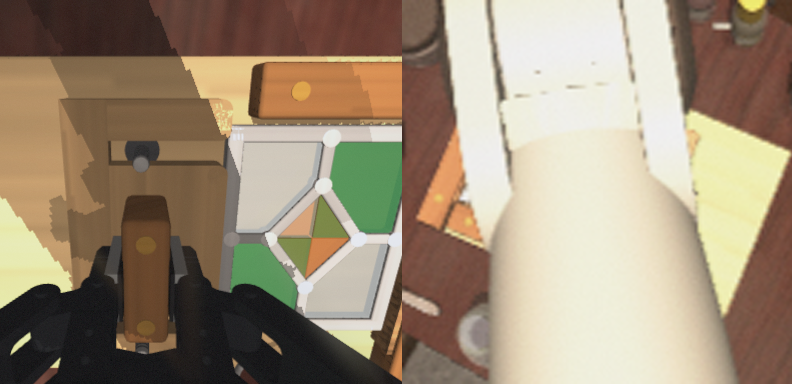

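The stud is deep in the slot at (142,150), the panel is flush on the bar front, and the yaw moment is only 0.1 N m, so the contact is square. One small increment, then a settle check.

>>> play_rows --steps '[[[0,0.0002,0,0],[0,0.0001,0,0],[0,0,0,0],[0,0,0,0],[0,0,0,0]]]'

```text
time: 15.23
ee_pos: [0.5977, 0.0817, 0.0304]
tcp_rot: [-179.8, -0.0, 156.2]
wrist_force: [-6.8, -12.8, 8.9]
opening: 0.0191
grasp_force: 70.6
```

>>> play_rows --steps '[[[0,0,0,0],[0,0,0,0],[0,0,0,0],[0,0,0,0],[0,0,0,0]]]'

```text
time: 15.65
ee_pos: [0.5977, 0.0817, 0.0304]
tcp_rot: [-179.8, -0.0, 156.2]
wrist_force: [-6.4, -13.4, 8.9]
opening: 0.0188
grasp_force: 70.6
```

>>> play_rows --steps '[[[0,0,0,0],[0,0,0,0],[0,0,0,0],[0,0,0,0],[0,0,0,0]]]'

```text
time: 16.07
ee_pos: [0.5977, 0.0817, 0.0305]
tcp_rot: [-179.8, -0.0, 156.2]
wrist_force: [-5.7, -13.4, 8.4]
opening: 0.0189
grasp_force: 70.6
```

The push is steady at about 14.8 N at the wrist. With up to 3 N lost to bar friction, the panel gets about 12–14 N. Handing in.

```bash
python3 -c "
from workcell import bot
print(bot.job_done())"
```

```text
the job is handed in; nothing more can be done
None
```

The bar's slots straddle both studs and the panel is pushed home and square against the end batten. The arm is still holding the bar with a steady push of roughly 12–14 N on the glass, and the job was handed in at about 16 s of the 45 s allowed.

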